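# Pack the closed containers into the carrier tray, leave the open ones

## Task

Pack the carrier tray for the next lab: lower each of the four closed containers upright, all the way down, into the nest cut to its own outline (wide jar in the large round nest, small jar in the small round one, square bottle in the square one, lidded cuvette box in the oblong one), without dropping or tipping any. The small jar stands on top of the cuvette box, so it has to come off before the box can be moved. Leave the open jar and the open box, which look alike but have no lids, standing where they are.

Things in the scene. Friction and masses are not known exactly. Their poses are not given: they have to be found in the camera images.
- wide_jar (a point): Wide white plastic jar WITH its ribbed screw lid: round, 56 mm across the lid (53 mm across the body below it), 56 mm high, lid the top 16 mm, closed flat top. Point: its centre, 28 mm above its underside; z up. About 0.12 kg. Stands on the bench.
- square_bottle (a point): White plastic bottle with a square body 46 x 46 mm and 46 mm high, then a short shoulder and a round 32 mm screw cap on top; 66 mm high in all. Point: on its axis, 33 mm above its underside; z up, x and y square to the body's sides. About 0.12 kg. Stands on the bench.
- cuvette_box (a point): White plastic oblong box WITH its lid on: 66 mm (x) by 40 mm (y), 54 mm high, closed flat top. Point: its centre, 27 mm above its underside; z up. About 0.13 kg. Stands on the bench; at the start the small jar stands on top of it.
- small_jar (a point): Small white plastic jar with its screw cap: round, 34 mm across the cap (32 mm below it), 50 mm high, cap the top 14 mm. Point: its centre, 25 mm above its underside; z up. About 0.05 kg. At the start it stands loose on the lid of the cuvette box (its underside 54 mm above the bench).
- open_jar (a point): Look-alike that stays: a white jar of the same 56 mm width but WITHOUT lid, 48 mm high, open and empty. Point: its centre, 24 mm above its underside.
- open_box (a point): Look-alike that stays: a white oblong box 66 x 40 mm WITHOUT lid, 40 mm high, open, cuvette slots to be seen inside. Point: its centre, 20 mm above its underside.
- wide_nest (a point): Large round recess, 70 mm across, dark floor: the nest of the wide jar. It is the centre of the recess floor, which lies 13 mm above the bench; z up, x and y along the sides of its 92 x 92 mm grey block. The recess is 6 mm deep (block top 19 mm above the bench). Fixed. The four blocks fill a low aluminium carrier tray 206 mm square (blocks 96 mm apart, two by two); which block is in which corner varies, and so do the tray's place and yaw.
- small_nest (a point): Small round recess, 48 mm across, dark floor: the nest of the small jar. Block, depth and axes as for the large round recess; the point is the centre of the recess floor.
- box_nest (a point): Oblong recess, 80 mm along its x by 54 mm along its y, dark floor: the nest of the cuvette box, whose long side lies along the nest's x, either way round. Otherwise as for the large round recess; the point is the centre of the recess floor.
- square_nest (a point): Square recess, 60 x 60 mm, dark floor, sides along its x and y: the nest of the square bottle. Otherwise as for the large round recess; the point is the centre of the recess floor.

How it is judged:
At the end, for the whole second after the job is handed in: Each closed container stands in its own nest: centre within 10 mm of the nest's centre, underside within 3 mm of the recess floor, tilted less than 7 degrees, at rest and released; the open jar and the open box are upright and within 30 mm of where they began (horizontal distance between wide_jar and wide_nest below 0.01 m and z of wide_jar in the frame of wide_nest below 0.031 m and angle between each of wide_jar, square_bottle, cuvette_box, small_jar's own z axis and vertical below 0.12 rad and linear speed of each of jar, bottle_sq, cuvbox, vial below 0.02 m/s and horizontal distance between square_bottle and square_nest below 0.01 m and z of square_bottle in the frame of square_nest below 0.036 m and horizontal distance between cuvette_box and box_nest below 0.01 m and z of cuvette_box in the frame of box_nest below 0.03 m and horizontal distance between small_jar and small_nest below 0.01 m and z of small_jar in the frame of small_nest below 0.028 m and distance of each of open_jar, open_box from where it was at the start of the episode below 0.03 m and angle between each of open_jar, open_box's own z axis and vertical below 0.2 rad); the robot touches nothing.
It fails at once if a closed container is tipped over (tilted more than 46 degrees) (angle between any of wide_jar, square_bottle, cuvette_box, small_jar's own z axis and vertical above 0.8 rad).
It fails at once if a closed container is dropped into its nest (faster than 0.7 m/s within the last 60 mm) ((horizontal distance between wide_jar and wide_nest below 0.03 m and z of wide_jar in the frame of wide_nest below 0.088 m and linear speed of jar above 0.7 m/s) or (horizontal distance between square_bottle and square_nest below 0.03 m and z of square_bottle in the frame of square_nest below 0.093 m and linear speed of bottle_sq above 0.7 m/s) or (horizontal distance between cuvette_box and box_nest below 0.03 m and z of cuvette_box in the frame of box_nest below 0.087 m and linear speed of cuvbox above 0.7 m/s) or (horizontal distance between small_jar and small_nest below 0.03 m and z of small_jar in the frame of small_nest below 0.085 m and linear speed of vial above 0.7 m/s)).
It also fails if it takes over 128 s, if anything falls off the work surface, if the arm or the gripper's body presses on something with over 40 N, if the wrist force passes 120 N, or if a joint passes its speed limit or range.

## Robot

A 6-joint arm with a two-finger parallel gripper is mounted at the origin on the work surface. World frame = base frame: x ahead of the robot, y to its left, z up, the work surface at z = 0. Lengths are in m, angles in rad, forces in N, time in s.
With the tool pointing down it reaches from about 0.375 to 0.975 m from the base axis. Payload 3.8 kg.
Tool frame: the origin (TCP) lies between the finger pads; the fingertips stand 19 mm ahead of it and the grasp point (between the pads) is the TCP (arm.tip_extent is the distance from the TCP to the fingertips, in m); z points along the fingers, y is the line along which they close (so a half turn about z gives the same grasp; the last joint's range is limited). The gripper opens to 88 mm and grips with 3 to 60 N. Pads are 18 mm wide; open, the fingers measure 123 mm over their backs; the gripper's body (75 mm by 187 mm) begins 45 mm behind the grasp point.
Start: joints at [1.102, 0.264, 1.604, -0, 1.274, -0.037], TCP at [0.282, 0.613, 0.258] pointing down, gripper open.
Joint ranges: [-2.63, 2.63], [-0.94, 2.18], [0.31, 2.57], [-1.31, 4.45], [0, 2.66], [-2.55, 2.55]. Speed limits (rad/s): [2.57, 2.57, 3.14, 3.14, 3.14, 3.14].

## Interface

Orientations are given as a 3x3 rotation matrix whose columns are the frame's x, y, z axes.
In Python, from workcell import readout, vision, arm, look_for, silhouettes gives the robot as it stands.
- The arm moves only by the tool apply_moves, never from a script. Its argument "targets" is a list of rows, each an object of numbers: "dx", "dy", "dz": the shift along the tool's x, y, z in mm; "ax", "ay", "az": the turn, a rotation vector about the tool's x, y, z in rad; "claw": the finger opening in mm, from 0 to 88.1. A call has 1 to 10 rows; each row is the pose to reach, as a shift and turn from the pose commanded when the call began, along the tool's axes at that moment; what a row does not reach only later rows make up. A row lasts 1/10 s, in which the tool goes at most 50 mm and 8.59 degrees, less where a joint would pass 70% of its speed; a pose out of reach is approached as far as the arm can. A call with a gripper value outside its range is refused whole. The fingers move at their own pace and stop on an object; "squeeze" is the grip in N (left out, the last holds). Time passes only in rows, so rows that repeat a pose let the fingers close. It gives the time, the measured TCP pose, the force, the opening and the grip force at its end, in the units of the state.
- readout.sense(): the state, without advancing time (a new reading comes with each control period).
- vision.grab_frame(name): name is "scene" or "top"; returns a dict with "frame" (400x640x3 uint8, blue, green, red), "range_z" (400x640 float32, m along the optical axis (not along the pixel's ray), 0 where there is no reading), "vertical_fov" (degrees; the focal length in pixels is half the picture's height over the tangent of half this angle, whatever the lens; pixels are square), "cx", "cy" (the principal point, pixels), "extrinsics" (4x4, takes a point from camera to world coordinates). Camera axes: x right, y up, looking along -z (the intrinsics and any distortion apply to the point x, -y, -z); pixel columns grow to the right and rows downward; lengths in m; the calibration is good to about 2 mm. A picture is of the moment at which its call begins.
- arm.finish_job(): hands the job in; it is judged then, once.
Trained networks look in the newest picture that a camera, given by its name, has taken for a name from the list of things; names that differ only in an ending like _2 or _b are one class to them, and where a whole thing is asked for, a point or a joint stands for the part that bears it (a point fixed in the world has none). Each returns a list of dicts, best first, with "p" (0 to 1); they miss things now and then, are a little off and sometimes report something else, mostly with a low value. They report only what shows in the picture. A call takes as long as a camera call.
- look_for(camera, name): "at" ([x, y, z] in m, in the coordinates of the camera as it stood for that picture, good to about 4 mm: the middle of the surface that is visible of it).
- silhouettes(camera, name): "mask" (400x640 bool, what is visible of it).
The state is a dict: "time_s": time; "joint_positions": joint angles; "joint_vel": joint speeds; "joint_efforts": joint torques, N m; "ee_pos": TCP position; "tcp_rot": TCP orientation; "wrist_force": force on the tool from outside, world axes, zero at the start; "torque": the same for the moment, N m; "gripper_width": opening from 0.0 (shut) to 1.0 (fully open); "finger_force": force on a finger pad.
Only numpy, scipy, OpenCV 4.12 (cv2) and the standard library are available. Lean on these libraries where they do the work, as an engineer would, in place of code of your own. Each camera call takes 0.05 s, during which the arm holds its last target. There are 200 camera calls.

## Working session

There is one attempt and no reset: what is moved stays moved. The work goes in short steps, Python scripts to look and compute and a tool call to move; the robot and the scene stay as the last step left them, time stands still between calls to the robot, and variables do not carry over. Pictures are saved under pics/ and viewed, at most 14 in all, crops included, and the job is handed in when it is done.

Besides the shell and the picture viewer there is one more tool, called after ">>>" as a command line: name --argument value ..., lists and objects as JSON in quotes. apply_moves: Moves the arm, as the interface text tells. Its arguments: {"type":"object","properties":{"targets":{"type":"array","items":{"type":"object","properties":{"dx":{"type":"number"},"dy":{"type":"number"},"dz":{"type":"number"},"ax":{"type":"number"},"ay":{"type":"number"},"az":{"type":"number"},"claw":{"type":"number"}}}},"squeeze":{"type":"number"}},"required":["targets"]}

```bash
ls; mkdir -p pics; cat > h.py <<'E'
import numpy as np, cv2
from workcell import readout, vision, arm, look_for, silhouettes
def grab(c):
    g=vision.grab_frame(c); g['f']=200/np.tan(np.radians(g['vertical_fov'])/2); return g
def cloud(g):
    v,u=np.mgrid[0:400,0:640]; d=g['range_z']
    P=np.stack([(u-g['cx'])/g['f']*d,-(v-g['cy'])/g['f']*d,-d],-1)
    E=g['extrinsics']; W=P@E[:3,:3].T+E[:3,3]; W[d==0]=np.nan; return W
def w(g,p): E=g['extrinsics']; return E[:3,:3]@np.array(p)+E[:3,3]
names="wide_jar square_bottle cuvette_box small_jar open_jar open_box wide_nest small_nest box_nest square_nest".split()
E
python3 - <<'E'
from h import *
s=readout.sense(); print({k:np.round(v,3).tolist() for k,v in s.items()})
for c in ['top','scene']:
    g=grab(c); cv2.imwrite(f'pics/{c}0.png',g['frame']); print(c,[k for k in g],g['f'],g['cx'],g['cy'],np.round(g['extrinsics'],3).tolist())
    for n in names:
        print(n,[(round(r['p'],2),np.round(w(g,r['at']),3).tolist()) for r in look_for(c,n)[:3]])
E
```

```text
pics
{'time_s': 0.0, 'joint_positions': [1.102, 0.265, 1.605, -0.0, 1.274, -0.037], 'joint_vel': [-0.0, 0.0, -0.001, -0.0, 0.001, 0.0], 'joint_efforts': [-0.001, -50.211, -35.688, 0.073, 0.03, -0.0], 'ee_pos': [0.282, 0.612, 0.256], 'tcp_rot': [[-0.908, 0.418, -0.001], [0.418, 0.908, -0.002], [0.0, -0.002, -1.0]], 'wrist_force': [0.95, -0.076, -0.186], 'torque': [0.052, -0.021, -0.002], 'finger_force': 0.0, 'gripper_width': 1.0}
top ['frame', 'range_z', 'vertical_fov', 'cx', 'cy', 'extrinsics', 'f'] 476.23007538598637 325.9392385720134 197.4233922370607 [[0.002, 0.999, -0.049, 0.497], [-1.0, 0.002, -0.001, 0.01], [-0.001, 0.049, 0.999, 1.325], [0.0, 0.0, 0.0, 1.0]]
wide_jar [(0.67, [0.58, -0.239, 0.056])]
square_bottle [(0.89, [0.433, -0.357, 0.044])]
cuvette_box [(0.51, [0.419, -0.215, 0.053])]
small_jar [(0.75, [0.436, -0.217, 0.103]), (0.22, [0.509, 0.029, 0.016])]
open_jar []
open_box [(0.68, [0.595, -0.085, 0.011]), (0.61, [0.563, 0.369, 0.018])]
wide_nest [(0.87, [0.499, -0.072, 0.019])]
small_nest [(0.85, [0.509, 0.025, 0.019])]
box_nest [(0.6, [0.598, -0.086, 0.011])]
square_nest [(0.86, [0.608, 0.01, 0.018])]
scene ['frame', 'range_z', 'vertical_fov', 'cx', 'cy', 'extrinsics', 'f'] 451.9063925129135 308.2468749918169 199.9363541635143 [[0.799, -0.43, 0.42, 1.047], [0.601, 0.564, -0.566, -0.705], [0.006, 0.705, 0.709, 0.966], [0.0, 0.0, 0.0, 1.0]]
wide_jar [(0.68, [0.592, -0.254, 0.056])]
square_bottle [(0.76, [0.443, -0.372, 0.047]), (0.42, [0.444, 0.225, 0.03])]
cuvette_box [(0.68, [0.443, -0.244, 0.034])]
small_jar [(0.68, [0.445, -0.232, 0.097])]
open_jar [(0.68, [0.444, 0.223, 0.028])]
open_box [(0.78, [0.57, 0.342, 0.024])]
wide_nest [(0.71, [0.501, -0.077, 0.019]), (0.19, [0.597, -0.091, 0.019])]
small_nest [(0.6, [0.516, 0.022, 0.017])]
box_nest [(0.86, [0.596, -0.089, 0.016]), (0.21, [0.496, -0.077, 0.021])]
square_nest [(0.8, [0.609, 0.007, 0.014])]
```

```bash
cat > m.py <<'E'
from h import *
def comp(W,c,r,z0,z1):
    m=(np.hypot(W[...,0]-c[0],W[...,1]-c[1])<r)&(W[...,2]>z0)&(W[...,2]<z1)
    return W[m]
def rect(P):
    (c,s,a)=cv2.minAreaRect((P[:,:2]*1000).astype(np.float32)); return np.round(c,1),np.round(s,1),round(a,1),len(P),np.round(np.median(P[:,2])*1000,1)
E
python3 - <<'E'
from m import *
for c in ['top','scene']:
    W=cloud(grab(c)); print(c,'table z',np.nanmedian(W[...,2]))
    for n,p,r,a,b in [('wide',(.585,-.245),.04,.047,.065),('bottlecap',(.435,-.362),.03,.058,.075),('bottle',(.435,-.362),.045,.036,.075),('box',(.425,-.22),.05,.046,.062),('vial',(.436,-.222),.04,.096,.112),
      ('openjar',(.444,.223),.045,.04,.055),('openbox',(.563,.36),.06,.032,.046),('tray',(.553,-.032),.17,.0165,.022)]:
        P=comp(W,p,r,a,b); print(n, rect(P) if len(P)>5 else len(P))
    for n,p in [('wideN',(.5,-.074)),('smallN',(.512,.024)),('boxN',(.597,-.088)),('sqN',(.608,.009))]:
        P=comp(W,p,.047,.0,.0158); print(n, rect(P) if len(P)>5 else len(P), np.round(1000*P[:,:2].mean(0),1))
E
```

```text
top table z 4.853987043107466e-05
wide (array([ 580.3, -243.6]), array([54. , 56.8]), 18.8, 348, np.float64(56.0))
bottlecap (array([ 431.5, -361.1]), array([31.6, 31.1]), 47.2, 125, np.float64(65.5))
bottle (array([ 431.8, -361.4]), array([47. , 46.9]), 31.3, 300, np.float64(50.9))
box (array([ 429.1, -225.6]), array([66.3, 40.5]), 11.4, 230, np.float64(54.0))
vial (array([ 436.4, -222.5]), array([32.7, 32.9]), 87.8, 145, np.float64(103.9))
openjar (array([439.5, 237. ]), array([53.5, 53.6]), 1.4, 94, np.float64(46.5))
openbox (array([564.8, 362.3]), array([41.3, 66. ]), 83.8, 146, np.float64(38.2))
tray (array([554.5, -30.4]), array([205.5, 251.3]), 82.1, 2465, np.float64(18.8))
wideN (array([498.9, -73.8]), array([89.2, 86.9]), 56.5, 469, np.float64(13.1)) [500.3 -72.3]
smallN (array([507.9,  24.8]), array([80.5, 79.1]), 36.4, 240, np.float64(13.7)) [511.8  24.7]
boxN (array([596.9, -87.2]), array([92.7, 85.7]), 29.3, 484, np.float64(13.4)) [595.3 -86.6]
sqN (array([606.8,   6.7]), array([89.7, 85.5]), 21.2, 427, np.float64(13.3)) [607.1   9.2]
scene table z -0.0008156311793602322
[... 331 characters left out ...]
vial (array([ 436.9, -227.8]), array([32.8, 33.6]), 43.6, 129, np.float64(102.7))
openjar (array([441.1, 231.5]), array([54.7, 54.5]), 63.2, 80, np.float64(45.7))
openbox (array([566. , 356.2]), array([47.3, 70. ]), 84.0, 134, np.float64(36.2))
tray (array([555.7, -35.7]), array([205.5, 251.1]), 82.3, 2010, np.float64(18.5))
wideN (array([501.7, -78.1]), array([84.6, 87.5]), 77.8, 356, np.float64(13.4)) [498.8 -73.6]
smallN (array([514.7,  23.1]), array([83.8, 86. ]), 11.9, 175, np.float64(13.6)) [513.   21.9]
boxN (array([596.6, -86.7]), array([88.6, 88.7]), 37.5, 459, np.float64(13.2)) [596.5 -87.5]
sqN (array([612.5,   6.1]), array([87.1, 82.5]), 72.2, 332, np.float64(13.3)) [606.9  10. ]
```

View pics/top0.png

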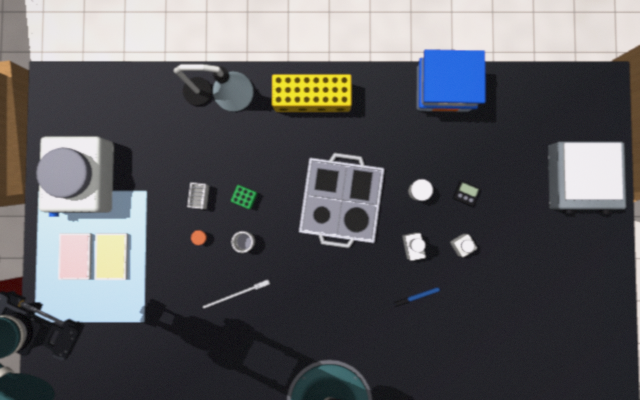

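View pics/scene0.png

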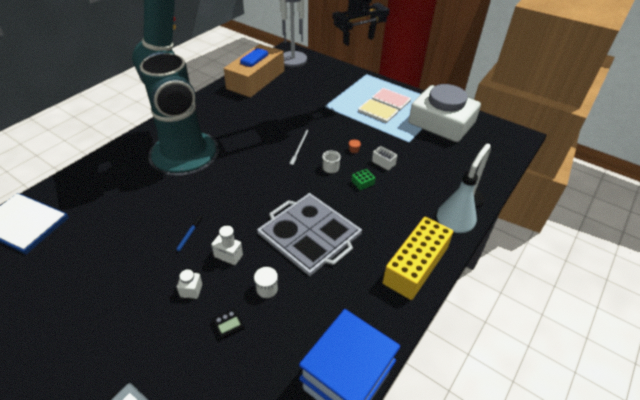

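```bash
cat > plan.py <<'E'
import numpy as np
def plan(s,*ts):
    "start & targets (x,y,z mm, phi deg of tool y); prints tool moves relative to s"
    p=np.radians(s[3]); x=np.array([-np.sin(p),np.cos(p)]); y=np.array([np.cos(p),np.sin(p)])
    for t in ts:
        d=np.array(t[:2])-s[:2]
        print(t,'-> dx %.1f dy %.1f dz %.1f az %.3f'%(d@x,d@y,s[2]-t[2],np.radians(s[3]-t[3])))
E
python3 - <<'E'
from plan import *
plan((282,612.5,257,65.3),(500,150,250,0))
plan((500,150,250,0),(436.6,-225.1,200,-78.5),(436.6,-225.1,150,-78.5))
E
```

```text
(500, 150, 250, 0) -> dx -391.3 dy -329.1 dz 7.0 az 1.140
(436.6, -225.1, 200, -78.5) -> dx -375.1 dy -63.4 dz 50.0 az 1.370
(436.6, -225.1, 150, -78.5) -> dx -375.1 dy -63.4 dz 100.0 az 1.370
```

>>> apply_moves --targets '[{"dx": -391,"dy": -329,"dz": 7,"az": 1.14,"claw": 88},{"dx": -391,"dy": -329,"dz": 7,"az": 1.14},{"dx": -391,"dy": -329,"dz": 7,"az": 1.14},{"dx": -391,"dy": -329,"dz": 7,"az": 1.14},{"dx": -391,"dy": -329,"dz": 7,"az": 1.14},{"dx": -391,"dy": -329,"dz": 7,"az": 1.14},{"dx": -391,"dy": -329,"dz": 7,"az": 1.14},{"dx": -391,"dy": -329,"dz": 7,"az": 1.14},{"dx": -391,"dy": -329,"dz": 7,"az": 1.14},{"dx": -391,"dy": -329,"dz": 7,"az": 1.14}]'

```text
invalid input
```

>>> apply_moves --targets '[{"dx": -391,"dy": -329,"dz": 7,"ax": 0,"ay": 0,"az": 1.14,"claw": 88},{"dx": -391,"dy": -329,"dz": 7,"ax": 0,"ay": 0,"az": 1.14,"claw": 88},{"dx": -391,"dy": -329,"dz": 7,"ax": 0,"ay": 0,"az": 1.14,"claw": 88},{"dx": -391,"dy": -329,"dz": 7,"ax": 0,"ay": 0,"az": 1.14,"claw": 88},{"dx": -391,"dy": -329,"dz": 7,"ax": 0,"ay": 0,"az": 1.14,"claw": 88},{"dx": -391,"dy": -329,"dz": 7,"ax": 0,"ay": 0,"az": 1.14,"claw": 88},{"dx": -391,"dy": -329,"dz": 7,"ax": 0,"ay": 0,"az": 1.14,"claw": 88},{"dx": -391,"dy": -329,"dz": 7,"ax": 0,"ay": 0,"az": 1.14,"claw": 88},{"dx": -391,"dy": -329,"dz": 7,"ax": 0,"ay": 0,"az": 1.14,"claw": 88},{"dx": -391,"dy": -329,"dz": 7,"ax": 0,"ay": 0,"az": 1.14,"claw": 88}]' --squeeze 25

```text
time_s: 2.2
ee_pos: [0.4958, 0.1587, 0.2513]
tcp_rot: [[0.001, 1.0, 0.001], [1.0, -0.001, 0.0], [0.0, 0.001, -1.0]]
wrist_force: [0.7, -0.6, 0.1]
gripper_width: 0.998
finger_force: 0.0
```

>>> apply_moves --targets '[{"dx": -375,"dy": -63,"dz": 50,"ax": 0,"ay": 0,"az": 1.37,"claw": 88},{"dx": -375,"dy": -63,"dz": 50,"ax": 0,"ay": 0,"az": 1.37,"claw": 88},{"dx": -375,"dy": -63,"dz": 50,"ax": 0,"ay": 0,"az": 1.37,"claw": 88},{"dx": -375,"dy": -63,"dz": 50,"ax": 0,"ay": 0,"az": 1.37,"claw": 88},{"dx": -375,"dy": -63,"dz": 50,"ax": 0,"ay": 0,"az": 1.37,"claw": 88},{"dx": -375,"dy": -63,"dz": 50,"ax": 0,"ay": 0,"az": 1.37,"claw": 88},{"dx": -375,"dy": -63,"dz": 50,"ax": 0,"ay": 0,"az": 1.37,"claw": 88},{"dx": -375,"dy": -63,"dz": 50,"ax": 0,"ay": 0,"az": 1.37,"claw": 88},{"dx": -375,"dy": -63,"dz": 50,"ax": 0,"ay": 0,"az": 1.37,"claw": 88},{"dx": -375,"dy": -63,"dz": 50,"ax": 0,"ay": 0,"az": 1.37,"claw": 88}]' --squeeze 25

```text
time_s: 3.2
ee_pos: [0.4314, -0.2155, 0.2008]
tcp_rot: [[0.981, 0.195, -0.0], [0.195, -0.981, 0.0], [-0.0, -0.0, -1.0]]
wrist_force: [0.0, 0.4, 0.3]
gripper_width: 0.999
finger_force: 0.0
```

>>> apply_moves --targets '[{"dx": 0,"dy": 0,"dz": 0,"ax": 0,"ay": 0,"az": 0,"claw": 88},{"dx": 0,"dy": 0,"dz": 0,"ax": 0,"ay": 0,"az": 0,"claw": 88}]' --squeeze 25

```text
time_s: 3.4
ee_pos: [0.4321, -0.2137, 0.201]
tcp_rot: [[0.979, 0.202, 0.0], [0.202, -0.979, -0.0], [0.0, 0.0, -1.0]]
wrist_force: [-0.2, -0.2, 0.7]
gripper_width: 0.998
finger_force: 0.0
```

```bash
python3 - <<'E'
from h import *
from plan import *
for c in ['scene','top']:
    g=grab(c); W=cloud(g)
    if c=='scene': cv2.imwrite('pics/s1.png',g['frame'])
    s=readout.sense(); p=s['ee_pos']*1000 if hasattr(s['ee_pos'],'shape') else np.array(s['ee_pos'])*1000
    R=np.array(s['tcp_rot']); 
    # gripper-top-surface points in tool frame
    m=(np.hypot(W[...,0]*1000-p[0],W[...,1]*1000-p[1])<130)&(W[...,2]>.15)&(W[...,2]<.32)
    Q=(W[m]*1000-p)@R; print(c,len(Q),np.round(np.percentile(Q,[1,50,99],axis=0),1).tolist())
phi=np.degrees(np.arctan2(R[1,1],R[0,1])); print(p,phi)
plan((*p,phi),(436.6,-225.1,150,-78.5),(436.6,-225.1,93,-78.5))
E
```

```text
scene 1990 [[-31.6, -89.4, -111.7], [13.6, 23.1, -82.5], [33.9, 94.9, 14.1]]
top 879 [[-32.7, -95.9, -114.2], [5.6, -67.3, -87.3], [34.7, 88.7, -55.9]]
[ 432.13995305 -213.60868866  201.05113322] -78.37966754523023
(436.6, -225.1, 150, -78.5) -> dx 2.1 dy 12.2 dz 51.1 az 0.002
(436.6, -225.1, 93, -78.5) -> dx 2.1 dy 12.2 dz 108.1 az 0.002
```

>>> apply_moves --targets '[{"dx": 1,"dy": 12,"dz": 20,"ax": 0,"ay": 0,"az": 0,"claw": 88},{"dx": 1,"dy": 12,"dz": 50,"ax": 0,"ay": 0,"az": 0,"claw": 88},{"dx": 1,"dy": 12,"dz": 80,"ax": 0,"ay": 0,"az": 0,"claw": 88},{"dx": 1,"dy": 12,"dz": 100,"ax": 0,"ay": 0,"az": 0,"claw": 88},{"dx": 1,"dy": 12,"dz": 108,"ax": 0,"ay": 0,"az": 0,"claw": 88},{"dx": 1,"dy": 12,"dz": 108,"ax": 0,"ay": 0,"az": 0,"claw": 60},{"dx": 1,"dy": 12,"dz": 108,"ax": 0,"ay": 0,"az": 0,"claw": 50},{"dx": 1,"dy": 12,"dz": 108,"ax": 0,"ay": 0,"az": 0,"claw": 42},{"dx": 1,"dy": 12,"dz": 108,"ax": 0,"ay": 0,"az": 0,"claw": 36},{"dx": 1,"dy": 12,"dz": 108,"ax": 0,"ay": 0,"az": 0,"claw": 20}]' --squeeze 20

```text
time_s: 4.5
ee_pos: [0.4358, -0.2263, 0.0938]
tcp_rot: [[0.98, 0.199, 0.002], [0.199, -0.98, -0.001], [0.001, 0.001, -1.0]]
wrist_force: [1.1, 0.1, 0.5]
gripper_width: 0.569
finger_force: 0.0
```

>>> apply_moves --targets '[{"dx": 0,"dy": 0,"dz": 0,"ax": 0,"ay": 0,"az": 0,"claw": 20},{"dx": 0,"dy": 0,"dz": 0,"ax": 0,"ay": 0,"az": 0,"claw": 20},{"dx": 0,"dy": 0,"dz": 0,"ax": 0,"ay": 0,"az": 0,"claw": 20},{"dx": 0,"dy": 0,"dz": -10,"ax": 0,"ay": 0,"az": 0,"claw": 20},{"dx": 0,"dy": 0,"dz": -30,"ax": 0,"ay": 0,"az": 0,"claw": 20},{"dx": 0,"dy": 0,"dz": -50,"ax": 0,"ay": 0,"az": 0,"claw": 20},{"dx": 0,"dy": 0,"dz": -50,"ax": 0,"ay": 0,"az": 0,"claw": 20},{"dx": 0,"dy": 0,"dz": -50,"ax": 0,"ay": 0,"az": 0,"claw": 20}]' --squeeze 20

```text
time_s: 5.3
ee_pos: [0.4355, -0.2261, 0.1434]
tcp_rot: [[0.98, 0.198, 0.001], [0.198, -0.98, -0.001], [0.001, 0.001, -1.0]]
wrist_force: [-0.0, 0.5, -1.6]
gripper_width: 0.357
finger_force: 29.0
```

```bash
cat > now.py <<'E'
from h import *
from plan import *
def now():
    s=readout.sense(); p=np.array(s['ee_pos'])*1000; R=np.array(s['tcp_rot'])
    t=(*np.round(p,1),np.round(np.degrees(np.arctan2(R[1,1],R[0,1])),2)); print('now',t,'t',s['time_s'],'grip',s['gripper_width']*88.1,s['finger_force']); return t
E
python3 - <<'E'
from now import *
g=grab('scene'); cv2.imwrite('pics/s2.png',cv2.resize(g['frame'][150:330,130:400],None,fx=2.5,fy=2.5))
n=now(); plan(n,(513,21.3,150,-40)); plan((513,21.3,150,-40),(513,21.3,80,-40),(513,21.3,53,-40))
E
```

```text
now (np.float64(434.9), np.float64(-225.7), np.float64(142.5), np.float64(-78.55)) t 5.35 grip 31.110999536731384 29.045226350426674
(513, 21.3, 150, -40) -> dx 125.6 dy -226.6 dz -7.5 az -0.673
(513, 21.3, 80, -40) -> dx 0.0 dy 0.0 dz 70.0 az 0.000
(513, 21.3, 53, -40) -> dx 0.0 dy 0.0 dz 97.0 az 0.000
```

View pics/s2.png

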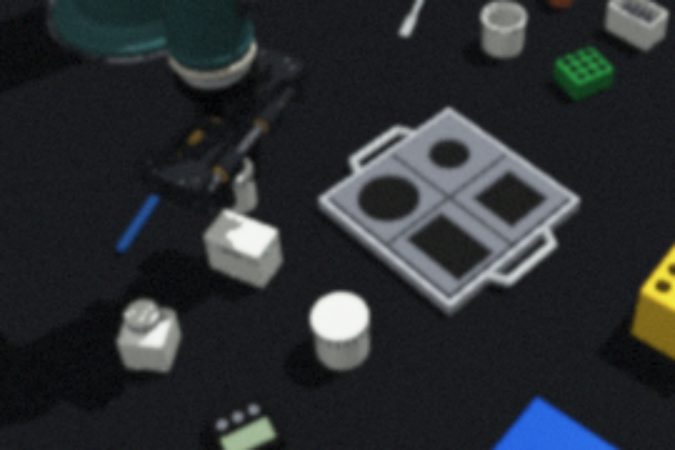

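>>> apply_moves --targets '[{"dx": 30,"dy": -50,"dz": -7,"ax": 0,"ay": 0,"az": -0.14,"claw": 20},{"dx": 126,"dy": -227,"dz": -7,"ax": 0,"ay": 0,"az": -0.67,"claw": 20},{"dx": 126,"dy": -227,"dz": -7,"ax": 0,"ay": 0,"az": -0.67,"claw": 20},{"dx": 126,"dy": -227,"dz": -7,"ax": 0,"ay": 0,"az": -0.67,"claw": 20},{"dx": 126,"dy": -227,"dz": -7,"ax": 0,"ay": 0,"az": -0.67,"claw": 20},{"dx": 126,"dy": -227,"dz": -7,"ax": 0,"ay": 0,"az": -0.67,"claw": 20},{"dx": 126,"dy": -227,"dz": -7,"ax": 0,"ay": 0,"az": -0.67,"claw": 20},{"dx": 126,"dy": -227,"dz": -7,"ax": 0,"ay": 0,"az": -0.67,"claw": 20},{"dx": 126,"dy": -227,"dz": -7,"ax": 0,"ay": 0,"az": -0.67,"claw": 20},{"dx": 126,"dy": -227,"dz": -7,"ax": 0,"ay": 0,"az": -0.67,"claw": 20}]' --squeeze 20

```text
time_s: 6.35
ee_pos: [0.5132, 0.0201, 0.1496]
tcp_rot: [[0.647, 0.763, -0.001], [0.763, -0.647, -0.0], [-0.001, -0.0, -1.0]]
wrist_force: [-0.4, 0.5, 0.1]
gripper_width: 0.359
finger_force: 29.0
```

```bash
python3 - <<'E'
from now import *
n=now(); plan(n,(513,21.3,80,-40),(513,21.3,54,-40))
E
```

```text
now (np.float64(513.2), np.float64(20.1), np.float64(149.6), np.float64(-40.31)) t 6.35 grip 31.584784913269193 29.045172706246376
(513, 21.3, 80, -40) -> dx 0.8 dy -0.9 dz 69.6 az -0.005
(513, 21.3, 54, -40) -> dx 0.8 dy -0.9 dz 95.6 az -0.005
```

>>> apply_moves --targets '[{"dx": 1,"dy": -1,"dz": 20,"ax": 0,"ay": 0,"az": 0,"claw": 20},{"dx": 1,"dy": -1,"dz": 45,"ax": 0,"ay": 0,"az": 0,"claw": 20},{"dx": 1,"dy": -1,"dz": 65,"ax": 0,"ay": 0,"az": 0,"claw": 20},{"dx": 1,"dy": -1,"dz": 78,"ax": 0,"ay": 0,"az": 0,"claw": 20},{"dx": 1,"dy": -1,"dz": 86,"ax": 0,"ay": 0,"az": 0,"claw": 20},{"dx": 1,"dy": -1,"dz": 91,"ax": 0,"ay": 0,"az": 0,"claw": 20},{"dx": 1,"dy": -1,"dz": 94,"ax": 0,"ay": 0,"az": 0,"claw": 20},{"dx": 1,"dy": -1,"dz": 96,"ax": 0,"ay": 0,"az": 0,"claw": 20},{"dx": 1,"dy": -1,"dz": 96,"ax": 0,"ay": 0,"az": 0,"claw": 20},{"dx": 1,"dy": -1,"dz": 96,"ax": 0,"ay": 0,"az": 0,"claw": 20}]' --squeeze 20

```text
time_s: 7.35
ee_pos: [0.514, 0.0231, 0.0544]
tcp_rot: [[0.645, 0.764, 0.001], [0.764, -0.645, -0.0], [0.001, 0.001, -1.0]]
wrist_force: [0.1, -0.4, -0.1]
gripper_width: 0.357
finger_force: 29.0
```

>>> apply_moves --targets '[{"dx": 0,"dy": 0,"dz": 1,"ax": 0,"ay": 0,"az": 0,"claw": 20},{"dx": 0,"dy": 0,"dz": 1.5,"ax": 0,"ay": 0,"az": 0,"claw": 20},{"dx": 0,"dy": 0,"dz": 1.5,"ax": 0,"ay": 0,"az": 0,"claw": 20},{"dx": 0,"dy": 0,"dz": 1.5,"ax": 0,"ay": 0,"az": 0,"claw": 36},{"dx": 0,"dy": 0,"dz": 1.5,"ax": 0,"ay": 0,"az": 0,"claw": 52},{"dx": 0,"dy": 0,"dz": 1.5,"ax": 0,"ay": 0,"az": 0,"claw": 52},{"dx": 0,"dy": 0,"dz": 1.5,"ax": 0,"ay": 0,"az": 0,"claw": 52},{"dx": 0,"dy": 0,"dz": -20,"ax": 0,"ay": 0,"az": 0,"claw": 52},{"dx": 0,"dy": 0,"dz": -60,"ax": 0,"ay": 0,"az": 0,"claw": 52},{"dx": 0,"dy": 0,"dz": -100,"ax": 0,"ay": 0,"az": 0,"claw": 88}]' --squeeze 20

```text
time_s: 8.35
ee_pos: [0.5125, 0.023, 0.154]
tcp_rot: [[0.645, 0.764, -0.003], [0.764, -0.645, 0.0], [-0.002, -0.002, -1.0]]
wrist_force: [0.9, -0.2, -0.0]
gripper_width: 0.658
finger_force: 0.0
```

```bash
python3 - <<'E'
from now import *
n=now(); plan((514,22,152.5,-40.2),(428.3,-227.8,150,-78.5)); plan((428.3,-227.8,150,-78.5),(428.3,-227.8,35,-78.5))
E
```

```text
now (np.float64(512.5), np.float64(23.0), np.float64(154.0), np.float64(-40.17)) t 8.35 grip 57.96052259633193 0.0
(428.3, -227.8, 150, -78.5) -> dx -246.1 dy 95.8 dz 2.5 az 0.668
(428.3, -227.8, 35, -78.5) -> dx 0.0 dy 0.0 dz 115.0 az 0.000
```

>>> apply_moves --targets '[{"dx": -246,"dy": 96,"dz": 2,"ax": 0,"ay": 0,"az": 0.67,"claw": 88},{"dx": -246,"dy": 96,"dz": 2,"ax": 0,"ay": 0,"az": 0.67,"claw": 88},{"dx": -246,"dy": 96,"dz": 2,"ax": 0,"ay": 0,"az": 0.67,"claw": 88},{"dx": -246,"dy": 96,"dz": 2,"ax": 0,"ay": 0,"az": 0.67,"claw": 88},{"dx": -246,"dy": 96,"dz": 2,"ax": 0,"ay": 0,"az": 0.67,"claw": 88},{"dx": -246,"dy": 96,"dz": 2,"ax": 0,"ay": 0,"az": 0.67,"claw": 88},{"dx": -246,"dy": 96,"dz": 2,"ax": 0,"ay": 0,"az": 0.67,"claw": 88},{"dx": -246,"dy": 96,"dz": 2,"ax": 0,"ay": 0,"az": 0.67,"claw": 88},{"dx": -246,"dy": 96,"dz": 2,"ax": 0,"ay": 0,"az": 0.67,"claw": 88},{"dx": -246,"dy": 96,"dz": 2,"ax": 0,"ay": 0,"az": 0.67,"claw": 88}]' --squeeze 20

```text
time_s: 9.35
ee_pos: [0.4287, -0.2254, 0.1517]
tcp_rot: [[0.98, 0.201, -0.0], [0.201, -0.98, 0.0], [-0.0, -0.0, -1.0]]
wrist_force: [1.1, 0.7, 0.6]
gripper_width: 0.995
finger_force: 0.0
```

```bash
python3 - <<'E'
from now import *
from m import *
W=cloud(grab('scene'))
W[...,1]+=.0027; W[...,0]-=.001
for n,p,r,a,b in [('vial',(.513,.022),.03,.054,.075),('box',(.428,-.228),.05,.046,.062),('wide',(.58,-.246),.04,.047,.065),('bottlecap',(.435,-.362),.03,.058,.075)]:
  P=comp(W,p,r,a,b); print(n, rect(P) if len(P)>5 else len(P))
n=now(); plan(n,(428.3,-228,100,-78.5),(428.3,-228,35,-78.5))
E
```

```text
vial (array([513.2,  23.6]), array([34.1, 33.7]), 36.3, 104, np.float64(61.3))
box (array([ 428., -228.]), array([67.5, 41.9]), 11.2, 344, np.float64(53.2))
wide (array([ 579.8, -245.9]), array([54.8, 55.7]), 75.0, 380, np.float64(55.2))
bottlecap (array([ 431.8, -363.2]), array([32.7, 31.8]), 87.1, 139, np.float64(64.8))
now (np.float64(428.7), np.float64(-225.5), np.float64(151.8), np.float64(-78.41)) t 9.4 grip 88.08526335208181 0.0
(428.3, -228, 100, -78.5) -> dx -0.9 dy 2.4 dz 51.8 az 0.002
(428.3, -228, 35, -78.5) -> dx -0.9 dy 2.4 dz 116.8 az 0.002
```

>>> apply_moves --targets '[{"dx": -1,"dy": 2.5,"dz": 35,"ax": 0,"ay": 0,"az": 0,"claw": 88},{"dx": -1,"dy": 2.5,"dz": 70,"ax": 0,"ay": 0,"az": 0,"claw": 88},{"dx": -1,"dy": 2.5,"dz": 100,"ax": 0,"ay": 0,"az": 0,"claw": 88},{"dx": -1,"dy": 2.5,"dz": 117,"ax": 0,"ay": 0,"az": 0,"claw": 88},{"dx": -1,"dy": 2.5,"dz": 117,"ax": 0,"ay": 0,"az": 0,"claw": 70},{"dx": -1,"dy": 2.5,"dz": 117,"ax": 0,"ay": 0,"az": 0,"claw": 50},{"dx": -1,"dy": 2.5,"dz": 117,"ax": 0,"ay": 0,"az": 0,"claw": 30},{"dx": -1,"dy": 2.5,"dz": 117,"ax": 0,"ay": 0,"az": 0,"claw": 30},{"dx": -1,"dy": 2.5,"dz": 117,"ax": 0,"ay": 0,"az": 0,"claw": 30},{"dx": -1,"dy": 2.5,"dz": 117,"ax": 0,"ay": 0,"az": 0,"claw": 30}]' --squeeze 25

```text
time_s: 10.4
ee_pos: [0.4282, -0.2298, 0.0356]
tcp_rot: [[0.98, 0.198, 0.001], [0.198, -0.98, -0.001], [0.001, 0.001, -1.0]]
wrist_force: [-0.6, -0.0, 0.2]
gripper_width: 0.477
finger_force: 0.0
```

>>> apply_moves --targets '[{"dx": 0,"dy": 0,"dz": 0,"ax": 0,"ay": 0,"az": 0,"claw": 30},{"dx": 0,"dy": 0,"dz": 0,"ax": 0,"ay": 0,"az": 0,"claw": 30},{"dx": 0,"dy": 0,"dz": -10,"ax": 0,"ay": 0,"az": 0,"claw": 30},{"dx": 0,"dy": 0,"dz": -40,"ax": 0,"ay": 0,"az": 0,"claw": 30},{"dx": 0,"dy": 0,"dz": -80,"ax": 0,"ay": 0,"az": 0,"claw": 30},{"dx": 0,"dy": 0,"dz": -115,"ax": 0,"ay": 0,"az": 0,"claw": 30},{"dx": 0,"dy": 0,"dz": -115,"ax": 0,"ay": 0,"az": 0,"claw": 30}]' --squeeze 25

```text
time_s: 11.1
ee_pos: [0.431, -0.2316, 0.1555]
tcp_rot: [[0.98, 0.198, 0.009], [0.198, -0.98, -0.006], [0.008, 0.007, -1.0]]
wrist_force: [1.1, -1.2, -1.0]
gripper_width: 0.45
finger_force: 25.0
```

```bash
python3 - <<'E'
from now import *
n=now(); plan(n,(595.2,-87,140,-97.8))
E
```

```text
now (np.float64(431.0), np.float64(-231.6), np.float64(155.5), np.float64(-78.56)) t 11.1 grip 39.6879357027256 24.99957185704261
(595.2, -87, 140, -97.8) -> dx 189.6 dy -109.2 dz 15.5 az 0.336
```

>>> apply_moves --targets '[{"dx": 30,"dy": -18,"dz": 10,"ax": 0,"ay": 0,"az": 0.05,"claw": 30},{"dx": 191,"dy": -111,"dz": 12,"ax": 0,"ay": 0,"az": 0.336,"claw": 30},{"dx": 191,"dy": -111,"dz": 12,"ax": 0,"ay": 0,"az": 0.336,"claw": 30},{"dx": 191,"dy": -111,"dz": 12,"ax": 0,"ay": 0,"az": 0.336,"claw": 30},{"dx": 191,"dy": -111,"dz": 12,"ax": 0,"ay": 0,"az": 0.336,"claw": 30},{"dx": 191,"dy": -111,"dz": 12,"ax": 0,"ay": 0,"az": 0.336,"claw": 30},{"dx": 191,"dy": -111,"dz": 12,"ax": 0,"ay": 0,"az": 0.336,"claw": 30},{"dx": 191,"dy": -111,"dz": 12,"ax": 0,"ay": 0,"az": 0.336,"claw": 30},{"dx": 191,"dy": -111,"dz": 12,"ax": 0,"ay": 0,"az": 0.336,"claw": 30}]' --squeeze 25

```text
time_s: 12.0
ee_pos: [0.5914, -0.0837, 0.1371]
tcp_rot: [[0.991, -0.137, -0.002], [-0.137, -0.991, 0.0], [-0.002, 0.0, -1.0]]
wrist_force: [-0.0, -0.0, -2.5]
gripper_width: 0.45
finger_force: 25.0
```

```bash
python3 - <<'E'
from now import *
n=now(); plan(n,(595.2,-87,48.6,-97.8))
E
```

```text
now (np.float64(591.4), np.float64(-83.7), np.float64(137.1), np.float64(-97.88)) t 12.0 grip 39.61808741610874 24.9996097991243
(595.2, -87, 48.6, -97.8) -> dx 4.2 dy 2.7 dz 88.5 az -0.001
```

>>> apply_moves --targets '[{"dx": 4,"dy": 3,"dz": 20,"ax": 0,"ay": 0,"az": 0,"claw": 30},{"dx": 4,"dy": 3,"dz": 42,"ax": 0,"ay": 0,"az": 0,"claw": 30},{"dx": 4,"dy": 3,"dz": 60,"ax": 0,"ay": 0,"az": 0,"claw": 30},{"dx": 4,"dy": 3,"dz": 72,"ax": 0,"ay": 0,"az": 0,"claw": 30},{"dx": 4,"dy": 3,"dz": 79,"ax": 0,"ay": 0,"az": 0,"claw": 30},{"dx": 4,"dy": 3,"dz": 84,"ax": 0,"ay": 0,"az": 0,"claw": 30},{"dx": 4,"dy": 3,"dz": 87,"ax": 0,"ay": 0,"az": 0,"claw": 30},{"dx": 4,"dy": 3,"dz": 87,"ax": 0,"ay": 0,"az": 0,"claw": 30},{"dx": 4,"dy": 3,"dz": 87,"ax": 0,"ay": 0,"az": 0,"claw": 30}]' --squeeze 25

```text
time_s: 12.9
ee_pos: [0.597, -0.0865, 0.0515]
tcp_rot: [[0.991, -0.136, 0.001], [-0.136, -0.991, -0.0], [0.001, 0.0, -1.0]]
wrist_force: [-0.8, -0.5, -2.3]
gripper_width: 0.451
finger_force: 25.0
```

>>> apply_moves --targets '[{"dx": -1,"dy": 0,"dz": 1,"ax": 0,"ay": 0,"az": 0,"claw": 30},{"dx": -1,"dy": 0,"dz": 2,"ax": 0,"ay": 0,"az": 0,"claw": 30},{"dx": -1,"dy": 0,"dz": 2.5,"ax": 0,"ay": 0,"az": 0,"claw": 30},{"dx": -1,"dy": 0,"dz": 2.5,"ax": 0,"ay": 0,"az": 0,"claw": 30}]' --squeeze 25

```text
time_s: 13.3
ee_pos: [0.5956, -0.0862, 0.0486]
tcp_rot: [[0.991, -0.136, 0.0], [-0.136, -0.991, -0.0], [0.0, -0.0, -1.0]]
wrist_force: [-1.3, 0.8, -0.6]
gripper_width: 0.449
finger_force: 25.0
```

>>> apply_moves --targets '[{"dx": 0,"dy": 0,"dz": 0.5,"ax": 0,"ay": 0,"az": 0,"claw": 45},{"dx": 0,"dy": 0,"dz": 0.5,"ax": 0,"ay": 0,"az": 0,"claw": 58},{"dx": 0,"dy": 0,"dz": 0,"ax": 0,"ay": 0,"az": 0,"claw": 58},{"dx": 0,"dy": 0,"dz": 0,"ax": 0,"ay": 0,"az": 0,"claw": 58},{"dx": 0,"dy": 0,"dz": -20,"ax": 0,"ay": 0,"az": 0,"claw": 58},{"dx": 0,"dy": 0,"dz": -60,"ax": 0,"ay": 0,"az": 0,"claw": 58},{"dx": 0,"dy": 0,"dz": -110,"ax": 0,"ay": 0,"az": 0,"claw": 88},{"dx": 0,"dy": 0,"dz": -110,"ax": 0,"ay": 0,"az": 0,"claw": 88}]' --squeeze 25

```text
time_s: 14.1
ee_pos: [0.6009, -0.0872, 0.1668]
tcp_rot: [[0.991, -0.136, 0.014], [-0.136, -0.991, -0.003], [0.015, 0.001, -1.0]]
wrist_force: [1.3, -0.8, 1.0]
gripper_width: 0.818
finger_force: 0.0
```

```bash
python3 - <<'E'
from now import *
n=now(); plan(n,(431.2,-363.4,150,-59.6))
E
```

```text
now (np.float64(600.9), np.float64(-87.2), np.float64(166.8), np.float64(-97.8)) t 14.1 grip 72.09519599669576 0.0
(431.2, -363.4, 150, -59.6) -> dx -130.6 dy 296.7 dz 16.8 az -0.667
```

>>> apply_moves --targets '[{"dx": -127,"dy": 297,"dz": 8,"ax": 0,"ay": 0,"az": -0.667,"claw": 88},{"dx": -127,"dy": 297,"dz": 8,"ax": 0,"ay": 0,"az": -0.667,"claw": 88},{"dx": -127,"dy": 297,"dz": 8,"ax": 0,"ay": 0,"az": -0.667,"claw": 88},{"dx": -127,"dy": 297,"dz": 8,"ax": 0,"ay": 0,"az": -0.667,"claw": 88},{"dx": -127,"dy": 297,"dz": 8,"ax": 0,"ay": 0,"az": -0.667,"claw": 88},{"dx": -127,"dy": 297,"dz": 8,"ax": 0,"ay": 0,"az": -0.667,"claw": 88},{"dx": -127,"dy": 297,"dz": 8,"ax": 0,"ay": 0,"az": -0.667,"claw": 88},{"dx": -127,"dy": 297,"dz": 8,"ax": 0,"ay": 0,"az": -0.667,"claw": 88},{"dx": -127,"dy": 297,"dz": 8,"ax": 0,"ay": 0,"az": -0.667,"claw": 88},{"dx": -127,"dy": 297,"dz": 8,"ax": 0,"ay": 0,"az": -0.667,"claw": 88}]' --squeeze 25

```text
time_s: 15.1
ee_pos: [0.4296, -0.3623, 0.15]
tcp_rot: [[0.862, 0.507, -0.0], [0.507, -0.862, 0.001], [0.0, -0.001, -1.0]]
wrist_force: [-0.3, 0.0, -0.1]
gripper_width: 0.997
finger_force: 0.0
```

```bash
python3 - <<'E'
from now import *
from m import *
W=cloud(grab('scene'))
W[...,1]+=.0027; W[...,0]-=.001
for n,p,r,a,b in [('vial',(.513,.022),.03,.054,.075),('boxseated',(.595,-.087),.05,.06,.072),('wide',(.58,-.246),.04,.047,.065)]:
  P=comp(W,p,r,a,b); print(n, rect(P) if len(P)>5 else len(P))
n=now(); plan(n,(431.2,-363.4,30,-59.6))
E
```

```text
vial (array([512.9,  23.6]), array([32.6, 37. ]), 71.2, 106, np.float64(62.0))
boxseated (array([596. , -84.7]), array([43.3, 67.1]), 79.4, 327, np.float64(66.1))
wide (array([ 579.8, -245.5]), array([55.2, 56.5]), 18.1, 384, np.float64(55.3))
now (np.float64(429.9), np.float64(-362.1), np.float64(150.1), np.float64(-59.51)) t 15.15 grip 87.68960984525717 0.0
(431.2, -363.4, 30, -59.6) -> dx 0.5 dy 1.8 dz 120.1 az 0.002
```

>>> apply_moves --targets '[{"dx": 0.5,"dy": 2,"dz": 35,"ax": 0,"ay": 0,"az": 0,"claw": 88},{"dx": 0.5,"dy": 2,"dz": 70,"ax": 0,"ay": 0,"az": 0,"claw": 88},{"dx": 0.5,"dy": 2,"dz": 100,"ax": 0,"ay": 0,"az": 0,"claw": 88},{"dx": 0.5,"dy": 2,"dz": 119,"ax": 0,"ay": 0,"az": 0,"claw": 88},{"dx": 0.5,"dy": 2,"dz": 119,"ax": 0,"ay": 0,"az": 0,"claw": 70},{"dx": 0.5,"dy": 2,"dz": 119,"ax": 0,"ay": 0,"az": 0,"claw": 50},{"dx": 0.5,"dy": 2,"dz": 119,"ax": 0,"ay": 0,"az": 0,"claw": 35},{"dx": 0.5,"dy": 2,"dz": 119,"ax": 0,"ay": 0,"az": 0,"claw": 35},{"dx": 0.5,"dy": 2,"dz": 119,"ax": 0,"ay": 0,"az": 0,"claw": 35},{"dx": 0.5,"dy": 2,"dz": 119,"ax": 0,"ay": 0,"az": 0,"claw": 35}]' --squeeze 25

```text
time_s: 16.15
ee_pos: [0.4314, -0.3653, 0.0325]
tcp_rot: [[0.862, 0.506, 0.001], [0.506, -0.862, -0.001], [0.001, 0.002, -1.0]]
wrist_force: [-0.3, -0.1, 3.3]
gripper_width: 0.52
finger_force: 25.0
```

>>> apply_moves --targets '[{"dx": 0,"dy": 0,"dz": 0,"ax": 0,"ay": 0,"az": 0,"claw": 35},{"dx": 0,"dy": 0,"dz": 0,"ax": 0,"ay": 0,"az": 0,"claw": 35},{"dx": 0,"dy": 0,"dz": -10,"ax": 0,"ay": 0,"az": 0,"claw": 35},{"dx": 0,"dy": 0,"dz": -40,"ax": 0,"ay": 0,"az": 0,"claw": 35},{"dx": 0,"dy": 0,"dz": -80,"ax": 0,"ay": 0,"az": 0,"claw": 35},{"dx": 0,"dy": 0,"dz": -120,"ax": 0,"ay": 0,"az": 0,"claw": 35},{"dx": 0,"dy": 0,"dz": -120,"ax": 0,"ay": 0,"az": 0,"claw": 35},{"dx": 0,"dy": 0,"dz": -120,"ax": 0,"ay": 0,"az": 0,"claw": 35}]' --squeeze 25

```text
time_s: 16.95
ee_pos: [0.4311, -0.3652, 0.1527]
tcp_rot: [[0.862, 0.506, 0.002], [0.506, -0.862, -0.002], [0.001, 0.002, -1.0]]
wrist_force: [-1.0, 0.8, -1.4]
gripper_width: 0.519
finger_force: 25.0
```

```bash
python3 - <<'E'
from now import *
n=now(); plan(n,(520,-230,155,-70));plan(n,(608.5,8.5,150,-97.8))
E
```

```text
now (np.float64(431.1), np.float64(-365.2), np.float64(152.7), np.float64(-59.59)) t 16.95 grip 45.74486749718037 24.992283009923995
(520, -230, 155, -70) -> dx 145.1 dy -71.6 dz -2.3 az 0.182
(608.5, 8.5, 150, -97.8) -> dx 342.2 dy -232.5 dz 2.7 az 0.667
```

>>> apply_moves --targets '[{"dx": 30,"dy": -20,"dz": 2,"ax": 0,"ay": 0,"az": 0.06,"claw": 35},{"dx": 342,"dy": -232,"dz": 3,"ax": 0,"ay": 0,"az": 0.667,"claw": 35},{"dx": 342,"dy": -232,"dz": 3,"ax": 0,"ay": 0,"az": 0.667,"claw": 35},{"dx": 342,"dy": -232,"dz": 3,"ax": 0,"ay": 0,"az": 0.667,"claw": 35},{"dx": 342,"dy": -232,"dz": 3,"ax": 0,"ay": 0,"az": 0.667,"claw": 35},{"dx": 342,"dy": -232,"dz": 3,"ax": 0,"ay": 0,"az": 0.667,"claw": 35},{"dx": 342,"dy": -232,"dz": 3,"ax": 0,"ay": 0,"az": 0.667,"claw": 35},{"dx": 342,"dy": -232,"dz": 3,"ax": 0,"ay": 0,"az": 0.667,"claw": 35},{"dx": 342,"dy": -232,"dz": 3,"ax": 0,"ay": 0,"az": 0.667,"claw": 35},{"dx": 342,"dy": -232,"dz": 3,"ax": 0,"ay": 0,"az": 0.667,"claw": 35}]' --squeeze 25

```text
time_s: 17.95
ee_pos: [0.6084, 0.0134, 0.1457]
tcp_rot: [[0.991, -0.131, -0.003], [-0.131, -0.991, 0.002], [-0.003, -0.001, -1.0]]
wrist_force: [-0.2, -0.1, -0.2]
gripper_width: 0.513
finger_force: 25.0
```

>>> apply_moves --targets '[{"dx": 0,"dy": 0,"dz": 0,"ax": 0,"ay": 0,"az": 0,"claw": 35},{"dx": 0,"dy": 0,"dz": 0,"ax": 0,"ay": 0,"az": 0,"claw": 35},{"dx": 0,"dy": 0,"dz": 0,"ax": 0,"ay": 0,"az": 0,"claw": 35}]' --squeeze 25

```text
time_s: 18.25
ee_pos: [0.6071, 0.0071, 0.1473]
tcp_rot: [[0.991, -0.137, -0.002], [-0.137, -0.991, -0.0], [-0.002, 0.001, -1.0]]
wrist_force: [0.7, -0.0, -1.4]
gripper_width: 0.517
finger_force: 25.0
```

```bash
python3 - <<'E'
from now import *
n=now(); plan(n,(608.5,8.5,45.5,-97.8))
E
```

```text
now (np.float64(607.1), np.float64(7.1), np.float64(147.3), np.float64(-97.9)) t 18.25 grip 45.56807975908289 24.99210437759757
(608.5, 8.5, 45.5, -97.8) -> dx 1.2 dy -1.6 dz 101.8 az -0.002
```

>>> apply_moves --targets '[{"dx": 1,"dy": -1.5,"dz": 20,"ax": 0,"ay": 0,"az": 0,"claw": 35},{"dx": 1,"dy": -1.5,"dz": 45,"ax": 0,"ay": 0,"az": 0,"claw": 35},{"dx": 1,"dy": -1.5,"dz": 67,"ax": 0,"ay": 0,"az": 0,"claw": 35},{"dx": 1,"dy": -1.5,"dz": 82,"ax": 0,"ay": 0,"az": 0,"claw": 35},{"dx": 1,"dy": -1.5,"dz": 91,"ax": 0,"ay": 0,"az": 0,"claw": 35},{"dx": 1,"dy": -1.5,"dz": 96,"ax": 0,"ay": 0,"az": 0,"claw": 35},{"dx": 1,"dy": -1.5,"dz": 99,"ax": 0,"ay": 0,"az": 0,"claw": 35},{"dx": 1,"dy": -1.5,"dz": 100,"ax": 0,"ay": 0,"az": 0,"claw": 35},{"dx": 1,"dy": -1.5,"dz": 100,"ax": 0,"ay": 0,"az": 0,"claw": 35},{"dx": 1,"dy": -1.5,"dz": 100,"ax": 0,"ay": 0,"az": 0,"claw": 35}]' --squeeze 25

```text
time_s: 19.25
ee_pos: [0.6101, 0.0099, 0.0492]
tcp_rot: [[0.991, -0.136, 0.001], [-0.136, -0.991, -0.0], [0.001, -0.0, -1.0]]
wrist_force: [0.0, 0.7, -1.8]
gripper_width: 0.519
finger_force: 25.0
```

>>> apply_moves --targets '[{"dx": 0,"dy": 0,"dz": 1.5,"ax": 0,"ay": 0,"az": 0,"claw": 35},{"dx": 0,"dy": 0,"dz": 3,"ax": 0,"ay": 0,"az": 0,"claw": 35},{"dx": 0,"dy": 0,"dz": 3.5,"ax": 0,"ay": 0,"az": 0,"claw": 35},{"dx": 0,"dy": 0,"dz": 3.5,"ax": 0,"ay": 0,"az": 0,"claw": 35}]' --squeeze 25

```text
time_s: 19.65
ee_pos: [0.6099, 0.0099, 0.0456]
tcp_rot: [[0.991, -0.136, 0.001], [-0.136, -0.991, 0.0], [0.001, -0.0, -1.0]]
wrist_force: [-2.3, 0.7, 3.2]
gripper_width: 0.523
finger_force: 25.0
```

>>> apply_moves --targets '[{"dx": 0,"dy": 0,"dz": 0,"ax": 0,"ay": 0,"az": 0,"claw": 50},{"dx": 0,"dy": 0,"dz": 0,"ax": 0,"ay": 0,"az": 0,"claw": 64},{"dx": 0,"dy": 0,"dz": 0,"ax": 0,"ay": 0,"az": 0,"claw": 64},{"dx": 0,"dy": 0,"dz": 0,"ax": 0,"ay": 0,"az": 0,"claw": 64},{"dx": 0,"dy": 0,"dz": -20,"ax": 0,"ay": 0,"az": 0,"claw": 64},{"dx": 0,"dy": 0,"dz": -60,"ax": 0,"ay": 0,"az": 0,"claw": 64},{"dx": 0,"dy": 0,"dz": -105,"ax": 0,"ay": 0,"az": 0,"claw": 88},{"dx": 0,"dy": 0,"dz": -105,"ax": 0,"ay": 0,"az": 0,"claw": 88},{"dx": 0,"dy": 0,"dz": -105,"ax": 0,"ay": 0,"az": 0,"claw": 88}]' --squeeze 25

```text
time_s: 20.55
ee_pos: [0.6107, 0.0098, 0.1517]
tcp_rot: [[0.991, -0.136, 0.004], [-0.136, -0.991, -0.0], [0.004, -0.0, -1.0]]
wrist_force: [-0.4, 0.0, -0.4]
gripper_width: 0.975
finger_force: 0.0
```

```bash
python3 - <<'E'
from now import *
n=now(); plan(n,(579.6,-245.8,150,-90))
E
```

```text
now (np.float64(610.7), np.float64(9.8), np.float64(151.7), np.float64(-97.8)) t 20.55 grip 85.87812615472325 0.0
(579.6, -245.8, 150, -90) -> dx 3.9 dy 257.5 dz 1.7 az -0.136
```

>>> apply_moves --targets '[{"dx": 4,"dy": 257,"dz": 1,"ax": 0,"ay": 0,"az": 0,"claw": 88},{"dx": 4,"dy": 257,"dz": 1,"ax": 0,"ay": 0,"az": 0,"claw": 88},{"dx": 4,"dy": 257,"dz": 1,"ax": 0,"ay": 0,"az": 0,"claw": 88},{"dx": 4,"dy": 257,"dz": 1,"ax": 0,"ay": 0,"az": 0,"claw": 88},{"dx": 4,"dy": 257,"dz": 1,"ax": 0,"ay": 0,"az": 0,"claw": 88},{"dx": 4,"dy": 257,"dz": 1,"ax": 0,"ay": 0,"az": 0,"claw": 88},{"dx": 4,"dy": 257,"dz": 1,"ax": 0,"ay": 0,"az": 0,"claw": 88},{"dx": 4,"dy": 257,"dz": 1,"ax": 0,"ay": 0,"az": 0,"claw": 88},{"dx": 4,"dy": 257,"dz": 1,"ax": 0,"ay": 0,"az": 0,"claw": 88}]' --squeeze 25

```text
time_s: 21.45
ee_pos: [0.5783, -0.2434, 0.148]
tcp_rot: [[0.991, -0.134, -0.001], [-0.134, -0.991, 0.001], [-0.002, -0.001, -1.0]]
wrist_force: [-0.7, 0.5, -0.2]
gripper_width: 1.001
finger_force: 0.0
```

```bash
python3 - <<'E'
from now import *
n=now(); plan(n,(579.6,-245.8,45,-97.8))
E
```

```text
now (np.float64(578.3), np.float64(-243.4), np.float64(148.0), np.float64(-97.71)) t 21.45 grip 88.21167216746092 0.0
(579.6, -245.8, 45, -97.8) -> dx 1.6 dy 2.2 dz 103.0 az 0.002
```

>>> apply_moves --targets '[{"dx": 1,"dy": 1.5,"dz": 30,"ax": 0,"ay": 0,"az": 0,"claw": 88},{"dx": 1,"dy": 1.5,"dz": 60,"ax": 0,"ay": 0,"az": 0,"claw": 88},{"dx": 1,"dy": 1.5,"dz": 88,"ax": 0,"ay": 0,"az": 0,"claw": 88},{"dx": 1,"dy": 1.5,"dz": 104,"ax": 0,"ay": 0,"az": 0,"claw": 88},{"dx": 1,"dy": 1.5,"dz": 104,"ax": 0,"ay": 0,"az": 0,"claw": 80},{"dx": 1,"dy": 1.5,"dz": 104,"ax": 0,"ay": 0,"az": 0,"claw": 65},{"dx": 1,"dy": 1.5,"dz": 104,"ax": 0,"ay": 0,"az": 0,"claw": 45},{"dx": 1,"dy": 1.5,"dz": 104,"ax": 0,"ay": 0,"az": 0,"claw": 45},{"dx": 1,"dy": 1.5,"dz": 104,"ax": 0,"ay": 0,"az": 0,"claw": 45},{"dx": 1,"dy": 1.5,"dz": 104,"ax": 0,"ay": 0,"az": 0,"claw": 45}]' --squeeze 25

```text
time_s: 22.45
ee_pos: [0.5806, -0.2475, 0.0466]
tcp_rot: [[0.991, -0.136, 0.003], [-0.136, -0.991, -0.001], [0.003, 0.001, -1.0]]
wrist_force: [-0.1, 0.8, 5.4]
gripper_width: 0.619
finger_force: 25.0
```

>>> apply_moves --targets '[{"dx": 0,"dy": 0,"dz": 0,"ax": 0,"ay": 0,"az": 0,"claw": 45},{"dx": 0,"dy": 0,"dz": 0,"ax": 0,"ay": 0,"az": 0,"claw": 45},{"dx": 0,"dy": 0,"dz": -10,"ax": 0,"ay": 0,"az": 0,"claw": 45},{"dx": 0,"dy": 0,"dz": -40,"ax": 0,"ay": 0,"az": 0,"claw": 45},{"dx": 0,"dy": 0,"dz": -80,"ax": 0,"ay": 0,"az": 0,"claw": 45},{"dx": 0,"dy": 0,"dz": -115,"ax": 0,"ay": 0,"az": 0,"claw": 45},{"dx": 0,"dy": 0,"dz": -115,"ax": 0,"ay": 0,"az": 0,"claw": 45},{"dx": 0,"dy": 0,"dz": -115,"ax": 0,"ay": 0,"az": 0,"claw": 45}]' --squeeze 25

```text
time_s: 23.25
ee_pos: [0.5796, -0.2472, 0.161]
tcp_rot: [[0.991, -0.136, 0.002], [-0.136, -0.991, -0.001], [0.002, 0.001, -1.0]]
wrist_force: [-1.6, -0.2, -1.9]
gripper_width: 0.62
finger_force: 25.0
```

```bash
python3 - <<'E'
from now import *
n=now(); plan(n,(500.3,-73.5,155,-97.8))
E
```

```text
now (np.float64(579.6), np.float64(-247.2), np.float64(161.0), np.float64(-97.81)) t 23.25 grip 54.58969806989433 25.000160448253155
(500.3, -73.5, 155, -97.8) -> dx -102.2 dy -161.3 dz 6.0 az -0.000
```

>>> apply_moves --targets '[{"dx": -15,"dy": -24,"dz": 3,"ax": 0,"ay": 0,"az": 0,"claw": 45},{"dx": -40,"dy": -64,"dz": 6,"ax": 0,"ay": 0,"az": 0,"claw": 45},{"dx": -65,"dy": -104,"dz": 6,"ax": 0,"ay": 0,"az": 0,"claw": 45},{"dx": -90,"dy": -142,"dz": 6,"ax": 0,"ay": 0,"az": 0,"claw": 45},{"dx": -102,"dy": -161,"dz": 6,"ax": 0,"ay": 0,"az": 0,"claw": 45},{"dx": -102,"dy": -161,"dz": 6,"ax": 0,"ay": 0,"az": 0,"claw": 45},{"dx": -102,"dy": -161,"dz": 6,"ax": 0,"ay": 0,"az": 0,"claw": 45},{"dx": -102,"dy": -161,"dz": 6,"ax": 0,"ay": 0,"az": 0,"claw": 45}]' --squeeze 25

```text
time_s: 24.05
ee_pos: [0.5002, -0.0744, 0.1531]
tcp_rot: [[0.991, -0.136, -0.001], [-0.136, -0.991, -0.0], [-0.001, 0.0, -1.0]]
wrist_force: [-1.0, 0.1, -0.9]
gripper_width: 0.622
finger_force: 25.0
```

```bash
python3 - <<'E'
from now import *
n=now(); plan(n,(500.3,-73.5,59.6,-97.8))
E
```

```text
now (np.float64(500.2), np.float64(-74.4), np.float64(153.1), np.float64(-97.83)) t 24.05 grip 54.78866421651901 25.000011026859283
(500.3, -73.5, 59.6, -97.8) -> dx -0.0 dy -0.9 dz 93.5 az -0.001
```

>>> apply_moves --targets '[{"dx": 0,"dy": -1,"dz": 20,"ax": 0,"ay": 0,"az": 0,"claw": 45},{"dx": 0,"dy": -1,"dz": 42,"ax": 0,"ay": 0,"az": 0,"claw": 45},{"dx": 0,"dy": -1,"dz": 62,"ax": 0,"ay": 0,"az": 0,"claw": 45},{"dx": 0,"dy": -1,"dz": 76,"ax": 0,"ay": 0,"az": 0,"claw": 45},{"dx": 0,"dy": -1,"dz": 84,"ax": 0,"ay": 0,"az": 0,"claw": 45},{"dx": 0,"dy": -1,"dz": 89,"ax": 0,"ay": 0,"az": 0,"claw": 45},{"dx": 0,"dy": -1,"dz": 92,"ax": 0,"ay": 0,"az": 0,"claw": 45},{"dx": 0,"dy": -1,"dz": 92,"ax": 0,"ay": 0,"az": 0,"claw": 45},{"dx": 0,"dy": -1,"dz": 92,"ax": 0,"ay": 0,"az": 0,"claw": 45}]' --squeeze 25

```text
time_s: 24.95
ee_pos: [0.5009, -0.0727, 0.0626]
tcp_rot: [[0.991, -0.136, 0.001], [-0.136, -0.991, -0.0], [0.001, 0.0, -1.0]]
wrist_force: [0.4, -0.1, -0.4]
gripper_width: 0.621
finger_force: 25.0
```

>>> apply_moves --targets '[{"dx": 0,"dy": 0,"dz": 1.5,"ax": 0,"ay": 0,"az": 0,"claw": 45},{"dx": 0,"dy": 0,"dz": 2.5,"ax": 0,"ay": 0,"az": 0,"claw": 45},{"dx": 0,"dy": 0,"dz": 3,"ax": 0,"ay": 0,"az": 0,"claw": 45},{"dx": 0,"dy": 0,"dz": 3,"ax": 0,"ay": 0,"az": 0,"claw": 45}]' --squeeze 25

```text
time_s: 25.35
ee_pos: [0.5006, -0.0726, 0.0596]
tcp_rot: [[0.991, -0.136, 0.001], [-0.136, -0.991, -0.0], [0.001, 0.0, -1.0]]
wrist_force: [-1.5, 0.8, 5.3]
gripper_width: 0.621
finger_force: 25.0
```

>>> apply_moves --targets '[{"dx": 0,"dy": 0,"dz": 0,"ax": 0,"ay": 0,"az": 0,"claw": 60},{"dx": 0,"dy": 0,"dz": 0,"ax": 0,"ay": 0,"az": 0,"claw": 74},{"dx": 0,"dy": 0,"dz": 0,"ax": 0,"ay": 0,"az": 0,"claw": 74},{"dx": 0,"dy": 0,"dz": 0,"ax": 0,"ay": 0,"az": 0,"claw": 74},{"dx": 0,"dy": 0,"dz": -20,"ax": 0,"ay": 0,"az": 0,"claw": 74},{"dx": 0,"dy": 0,"dz": -60,"ax": 0,"ay": 0,"az": 0,"claw": 74},{"dx": 0,"dy": 0,"dz": -100,"ax": 0,"ay": 0,"az": 0,"claw": 88},{"dx": 0,"dy": 250,"dz": -150,"ax": 0,"ay": 0,"az": 0,"claw": 88},{"dx": 0,"dy": 250,"dz": -150,"ax": 0,"ay": 0,"az": 0,"claw": 88},{"dx": 0,"dy": 250,"dz": -150,"ax": 0,"ay": 0,"az": 0,"claw": 88}]' --squeeze 25

```text
time_s: 26.35
ee_pos: [0.4803, -0.2195, 0.1893]
tcp_rot: [[0.991, -0.134, 0.001], [-0.134, -0.991, -0.001], [0.001, 0.0, -1.0]]
wrist_force: [0.3, 0.1, 0.5]
gripper_width: 1.004
finger_force: 0.0
```

>>> apply_moves --targets '[{"dx": 0,"dy": 120,"dz": 0,"ax": 0,"ay": 0,"az": 0,"claw": 88},{"dx": 0,"dy": 120,"dz": 0,"ax": 0,"ay": 0,"az": 0,"claw": 88},{"dx": 0,"dy": 120,"dz": 0,"ax": 0,"ay": 0,"az": 0,"claw": 88},{"dx": 0,"dy": 120,"dz": 0,"ax": 0,"ay": 0,"az": 0,"claw": 88},{"dx": 0,"dy": 120,"dz": 0,"ax": 0,"ay": 0,"az": 0,"claw": 88}]' --squeeze 25

```text
time_s: 26.85
ee_pos: [0.4636, -0.3371, 0.1878]
tcp_rot: [[0.991, -0.137, -0.001], [-0.137, -0.991, 0.001], [-0.001, -0.001, -1.0]]
wrist_force: [-0.5, 0.7, -0.9]
gripper_width: 0.996
finger_force: 0.0
```

```bash
python3 - <<'E'
from now import *
from m import *
now()
for c,dy in [('scene',.0027),('top',-.003)]:
  g=grab(c); W=cloud(g); W[...,1]+=dy; W[...,0]-=.001
  cv2.imwrite(f'pics/end_{c}.png',cv2.resize(g['frame'][120:320,180:460],None,fx=2.5,fy=2.5))
  for n,p,r,a,b in [('vial',(.513,.022),.03,.054,.075),('box',(.595,-.087),.05,.06,.072),('wide',(.50,-.074),.045,.06,.08),('cap',(.6085,.0085),.035,.07,.09),('bottle',(.6085,.0085),.045,.045,.09),('openjar',(.44,.234),.045,.04,.055),('openbox',(.565,.36),.06,.032,.046),('tray',(.553,-.032),.17,.0165,.022)]:
    P=comp(W,p,r,a,b); print(n, rect(P) if len(P)>5 else len(P))
E
```

```text
now (np.float64(463.6), np.float64(-337.1), np.float64(187.8), np.float64(-97.88)) t 26.85 grip 87.7680403435587 0.0
vial (array([513.6,  23.3]), array([34.1, 32.3]), 37.3, 105, np.float64(62.0))
box (array([595.8, -85. ]), array([42.9, 67.4]), 83.6, 331, np.float64(66.3))
wide (array([500. , -72.7]), array([55.6, 55.1]), 2.6, 278, np.float64(68.1))
cap (array([609.4,  10.7]), array([33.4, 30.7]), 58.7, 108, np.float64(78.2))
bottle (array([609.7,  10.2]), array([46.3, 47.8]), 83.5, 298, np.float64(61.2))
openjar (array([439.9, 234.3]), array([53.2, 55.7]), 50.0, 82, np.float64(44.9))
openbox (array([564.4, 360.5]), array([46.7, 69.4]), 85.8, 129, np.float64(36.5))
tray (array([554. , -33.3]), array([207.3, 251.1]), 81.7, 1575, np.float64(18.6))
vial (array([512.2,  23. ]), array([34.5, 31.9]), 0.1, 135, np.float64(63.2))
box (array([595.1, -86.2]), array([39.7, 65.9]), 82.6, 358, np.float64(67.0))
wide (array([499.2, -72. ]), array([54.1, 54.2]), 46.4, 351, np.float64(68.8))
cap (array([608. ,   9.9]), array([30.6, 30.9]), 65.7, 121, np.float64(79.5))
bottle (array([608.6,  10. ]), array([45.9, 46.2]), 82.4, 295, np.float64(63.2))
openjar (array([438.7, 233.9]), array([53.1, 53.5]), 0.1, 96, np.float64(46.6))
openbox (array([563.7, 359. ]), array([41., 66.]), 83.6, 146, np.float64(37.8))
tray (array([553.3, -33.3]), array([205.3, 252.7]), 82.1, 2289, np.float64(18.9))
```

View pics/end_scene.png

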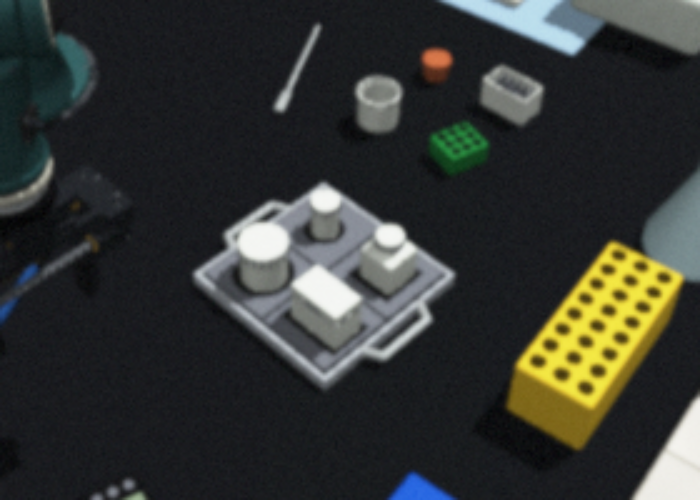

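View pics/end_top.png

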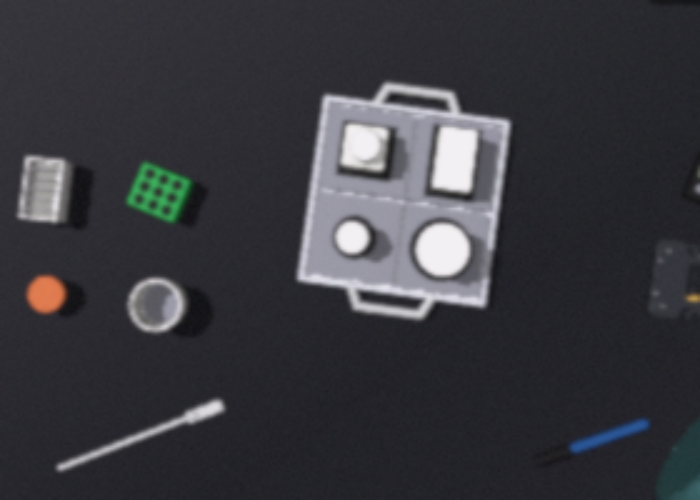

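Both pictures show all four containers upright and seated: in the top crop, the bottle is at (365,148), the box at (455,160), the small jar at (353,237) and the wide jar at (442,249). Top heights of 63, 67, 69 and 79 mm match full seating, and the open jar and open box have not moved.

```bash
python3 -c "
from workcell import arm; print(arm.finish_job())"
```

```text
the job is handed in; nothing more can be done
None
```

I packed all four closed containers into their own nests, upright and fully down by the camera heights, left the open jar and open box standing where they began, and handed the job in at about 27 s of the 128 s; the verdict was not shown.

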